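# Steady the drying stand and set up its peg tray

## Robot

A 6-joint arm with a two-finger parallel gripper is mounted at the origin on a cart in front of the work surface, level with it; the furniture and walls round the work are solid. World frame = base frame: x ahead of the robot, y to its left, z up, the work surface at z = 0. Lengths are in m, angles in rad, forces in N, time in s.
With the tool pointing down it reaches from about 0.4 to 0.825 m from the base axis. Payload 7 kg.
Tool frame: the origin (TCP) lies midway between the tips of the shut fingers; the grasp point (between the pads) lies 19 mm behind it (grip_point_offset is the distance from the TCP to the grasp point, in m); z points along the fingers, y is the line along which they close (so a half turn about z gives the same grasp; the last joint's range is limited). The gripper opens to 88 mm and grips with 3 to 60 N. Pads are 19 mm wide; open, the fingers measure 130 mm over their backs; the gripper's body (78 mm by 193 mm) begins 47 mm behind the grasp point.
Start: joints at [-1.059, 0.359, 0.012, 0, -1.224, -0.288], TCP at [0.15, -0.658, 0.187] pointing down, gripper open.
Joint ranges: [-3.07, 3.07], [-1.43, 2.12], [-1.02, 1.25], [-3.03, 1.67], [-3.05, -0], [-3.03, 3.03]. Speed limits (rad/s): [2.39, 2.39, 3.01, 3.14, 3.14, 3.14].

## Interface

Orientations are given as [roll, pitch, yaw] about the fixed x, y, z axes, in that order (R = Rz(yaw) Ry(pitch) Rx(roll)).
In Python, from station import get_state, grab_frame, camera_params, job_done, grip_point_offset gives the robot as it stands.
- The arm moves only by the shell command python3 -m creep 'ROWS' [FORCE]. ROWS is JSON, a list that holds one entry, the list of rows, each a list of 7 numbers: the finger opening in cm, from 0 to 8.76, then the shift along the tool's x, y, z in cm, then the turn, a rotation vector about the tool's x, y, z in rad. In form: [[[fingers, tx, ty, tz, wx, wy, wz], ...]]. A call has 1 to 20 rows; each row is the pose to reach, as a shift and turn from the pose commanded when the call began, along the tool's axes at that moment; what a row does not reach only later rows make up. A row lasts 1/8 s, in which the tool goes at most 62.5 mm and 10.7 degrees, less where a joint would pass 70% of its speed; a pose out of reach is approached as far as the arm can. A call with a gripper value outside its range is refused whole. The fingers move at their own pace and stop on an object; FORCE is the grip in N (left out, the last holds). Time passes only in rows, so rows that repeat a pose let the fingers close. It gives the time, the measured TCP pose, the force, the opening and the grip force at its end, in the units of the state.
- get_state(): the state, without advancing time (a new reading comes with each control period).
- grab_frame(name): name is "scene" or "top"; returns the picture (400x640x3 uint8, blue, green, red); there is no depth.
- camera_params(name): a dict with "vertical_fov" (degrees; the focal length in pixels is half the picture's height over the tangent of half this angle, whatever the lens; pixels are square), "cx", "cy" (the principal point, pixels), "view" (4x4, takes a point from world to camera coordinates). Camera axes: x right, y down, z forward; pixel columns grow to the right and rows downward; lengths in m; the calibration is good to about 2 mm. A picture is of the moment at which its call begins. camera_params takes no time and is no camera call.
- job_done(): hands the job in; it is judged then, once.
The state is a dict: "t": time; "q": joint angles; "qd": joint speeds; "joint_efforts": joint torques, N m; "eef_pos": TCP position; "ee_rot": TCP orientation; "force": force on the tool from outside, world axes, zero at the start; "moment": the same for the moment, N m; "width": finger opening in m; "gripper_force": force on a finger pad.
Only numpy, scipy, OpenCV 4.12 (cv2) and the standard library are available. Lean on these libraries where they do the work, as an engineer would, in place of code of your own. Each camera call takes 0.05 s, during which the arm holds its last target. There are 200 camera calls.

## Task

Get the little blue stand ready for the pegs: first screw both of its adjustable feet down (knobs clockwise) until each rubber sole just touches the coloured pad below it, without overtightening. Then lift the top (green) tray off the pile, leaving the grey ones where they are, and set it down flat inside the lip of the stand's deck, and gather all the clothes pegs that lie on the worktop into that tray. Leave the marker pen alone.

Things in the scene. Friction and masses are not known exactly. Their poses are not given: they have to be found in the camera images.
- stand: blue stand fixed to the worktop: deck 176 x 226 mm (x by y) on a grey block; origin on the worktop under the deck's centre, x away from the robot. A steel ear on each side carries a knob above and its foot below, both on the vertical axis at x = -30 mm, y = +150 mm (left) or -150 mm (right).
- deck (a point): centre of the stand's deck, on its upper face, 45 mm above the worktop; axes as the stand's. The deck has a lip 5 mm high all round; inside the lip it measures 166 x 216 mm (x by y).
- knob_l (a joint): Left (+y) knob's angle (rad, 0 to 5.6): grows as it is turned clockwise seen from above, which screws that foot down. Height of the unpressed sole's underside above the worktop = 13 mm - 2.5 mm x angle. Turns stiffly (0.08 N m) and stays.
- knob_r (a joint): Right (-y) knob's angle (rad, 0 to 5.6): grows as it is turned clockwise seen from above, which screws that foot down. Height of the unpressed sole's underside above the worktop = 13 mm - 2.5 mm x angle. Turns stiffly (0.08 N m) and stays.
- knob_l_grip (a point): Left knob, point on its axis 65 mm above the worktop: black bar 42 mm long, 14 mm thick (grip across this), 28 mm tall, on a 42 mm disc; the bar's top is 12 mm above this point, its foot 16 mm below. The bar runs along this point's x axis, which turns with the knob (at angle 0 it is the stand's x). Yellow mark on the -x half. The knob does not rise or sink.
- knob_r_grip (a point): Right knob, point on its axis 65 mm above the worktop: black bar 42 mm long, 14 mm thick (grip across this), 28 mm tall, on a 42 mm disc; the bar's top is 12 mm above this point, its foot 16 mm below. The bar runs along this point's x axis, which turns with the knob (at angle 0 it is the stand's x). Yellow mark on the -x half. The knob does not rise or sink.
- foot_l: Left (+y) adjustable foot: steel stem with a springy black rubber sole 30 mm across; origin at the centre of the unpressed sole's underside, z up. Moves straight down 2.5 mm per radian of its knob, without turning, and stays put. Once the sole meets the pad it gives about 1 mm per 10 N; driven 0.2 to 2 mm further than first touch it touches and is not overtightened.
- foot_r: Right (-y) adjustable foot: steel stem with a springy black rubber sole 30 mm across; origin at the centre of the unpressed sole's underside, z up. Moves straight down 2.5 mm per radian of its knob, without turning, and stays put. Once the sole meets the pad it gives about 1 mm per 10 N; driven 0.2 to 2 mm further than first touch it touches and is not overtightened.
- pad_thin: red round pad fixed to the worktop below one of the two feet, 52 mm across, 4 mm thick; origin at the centre of its underside, on the worktop. Which foot it is under varies.
- pad_thick: orange round pad fixed to the worktop below the other foot, 52 mm across, 7 mm thick; origin at the centre of its underside, on the worktop.
- tray_top: green tray, top of the pile of three: 150 x 200 mm (x by y), 34 mm high, 0.25 kg, walls 4 mm, floor 3 mm; origin at the centre of its underside. In its middle a grip fin 12 mm thick (x), 60 mm long (y), up to the rim (34 mm above the underside); beyond the fin a divider 4 mm thick and 15 mm high runs on along y. Turned by half a turn it is the same.
- tray_mid: grey tray of the same shape, directly under the green one; stays.
- tray_low: grey tray of the same shape, at the bottom of the pile on the worktop; stays.
- peg_1: wooden (brown) clothes peg, 15 x 72 x 12 mm, 12 g, lying on the worktop; origin at the centre of its underside, long axis = its y. It may be absent.
- peg_2: yellow clothes peg, 15 x 72 x 12 mm, 12 g, lying on the worktop; origin at the centre of its underside, long axis = its y. It may be absent.
- peg_3: wooden (brown) clothes peg, 15 x 72 x 12 mm, 12 g, lying on the worktop; origin at the centre of its underside, long axis = its y. It may be absent.
- peg_4: pink clothes peg, 15 x 72 x 12 mm, 12 g, lying on the worktop; origin at the centre of its underside, long axis = its y. It may be absent.
- marker: marker pen, white with green cap, 17 x 135 x 16 mm, lying near the front edge; not to be disturbed; origin at the centre of its underside, long axis = y.

How it is judged:
By the outcome, as a careful person would: the job done as asked, in the order asked, and still so for the second after the job is handed in, with the robot touching nothing.
Of peg_1, peg_2, peg_3, peg_4 only 2 to 4 are there at a start; the rules pass over those that are not, and their reading is None.
At some moment in a run one of peg_1, peg_2, peg_3, peg_4 may be knocked a few centimetres aside while the robot is not near it.
Once in a run the grip may slacken for a moment while it holds something.
It also fails if it takes over 210 s, if anything falls off the work surface, if the arm or the gripper's body presses on something with over 40 N, if the wrist force passes 120 N, or if a joint passes its speed limit or range.

## Working session

There is one attempt and no reset: what is moved stays moved. The work goes in short steps, Python scripts to look and compute and a shell command to move; the robot and the scene stay as the last step left them, time stands still between calls to the robot, and variables do not carry over. Pictures are saved under pics/ and viewed, at most 14 in all, crops included, and the job is handed in when it is done.

```bash
ls; mkdir -p pics
cat > h.py <<'E'
import numpy as np, cv2
from station import *
def cam(n):
    p=camera_params(n); f=200/np.tan(np.radians(p["vertical_fov"])/2)
    return f,p["cx"],p["cy"],np.array(p["view"])
def px2w(n,u,v,z):
    f,cx,cy,V=cam(n); R=V[:3,:3];t=V[:3,3]
    c=-R.T@t; d=R.T@np.array([(u-cx)/f,(v-cy)/f,1]); return c+d*(z-c[2])/d[2]
def w2px(n,P):
    f,cx,cy,V=cam(n); q=V[:3,:3]@np.array(P)+V[:3,3]; return np.array([cx+f*q[0]/q[2],cy+f*q[1]/q[2]])
E
python3 - <<'E'
from h import *
for n in("scene","top"):
    im=grab_frame(n); cv2.imwrite(f"pics/{n}0.png",cv2.resize(im,(800,500),interpolation=cv2.INTER_CUBIC)); cv2.imwrite(f"raw_{n}0.png",im)
    p=camera_params(n); print({k:p[k] for k in p if k!="view"}); V=np.array(p["view"]); print(V.round(3), -V[:3,:3].T@V[:3,3])
print(get_state()); print(grip_point_offset)
E
```

```text
pics
{'vertical_fov': 47.0785896546451, 'cx': 319.8283923807189, 'cy': 195.7040596907085}
[[ 0.604 -0.797  0.014 -0.281]
 [-0.454 -0.358 -0.816  0.278]
 [ 0.655  0.486 -0.578  0.884]
 [ 0.     0.     0.     1.   ]] [-0.28352402 -0.55388911  0.74229524]
{'vertical_fov': 49.3253312578654, 'cx': 319.81199851399646, 'cy': 196.8249099956851}
[[-0.002 -1.    -0.017  0.032]
 [-0.997  0.003 -0.078  0.512]
 [ 0.078  0.017 -0.997  1.206]
 [ 0.     0.     0.     1.   ]] [0.41627489 0.00970327 1.24234036]
{'t': 0.1, 'q': array([-1.05890014e+00,  3.59298530e-01,  1.11443497e-02, -3.09035755e-04,
       -1.22408486e+00, -2.88118370e-01]), 'qd': array([ 0.00030407, -0.00145202,  0.00277622,  0.00084481, -0.00065417,
       -0.00049261]), 'joint_efforts': array([-1.32940400e-03, -5.84162557e+01,  2.93755192e+01,  7.01550677e+00,
        1.02334734e-02, -5.53348957e-05]), 'eef_pos': array([ 0.14966357, -0.65769187,  0.18662448]), 'ee_rot': array([ 3.14012685e+00, -1.31428535e-04, -2.91791996e+00]), 'force': array([-0.10523899, -0.89175468, -0.13077481]), 'moment': array([-0.01414842,  0.05462902, -0.01901924]), 'gripper_force': 0.0, 'width': 0.08754611157716857}
0.0188
```

View pics/scene0.png

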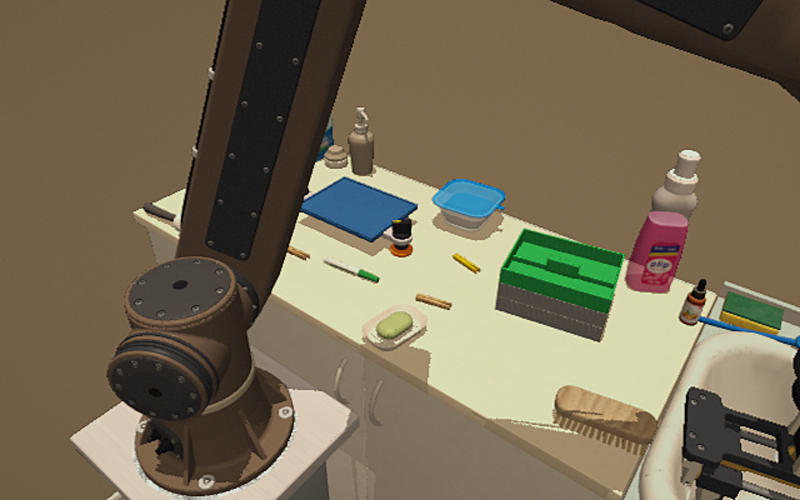

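View pics/top0.png

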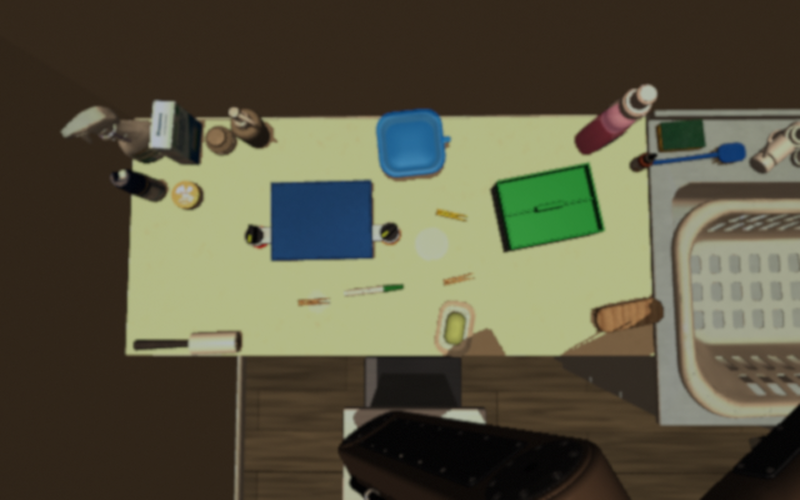

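The scene view shows the red/orange pad area at the right foot (about 400,250 of 800x500), the tray pile and three pegs. In the top view the deck is at (322,220), the knobs at (256,235) and (389,232), and the green tray at (548,208). The pegs are at (315,301) brown, (451,214) yellow and (459,279) brown; the marker is at (375,290). I see no pink peg.

Run:
```python
from h import *
im=cv2.imread("raw_top0.png"); hsv=cv2.cvtColor(im,cv2.COLOR_BGR2HSV)
def seg(name,lo,hi,box,z,w=1):
    x0,y0,x1,y1=[int(a*.8) for a in box]
    m=cv2.inRange(hsv[y0:y1,x0:x1],lo,hi); n,l,s,c=cv2.connectedComponentsWithStats(m)
    k=1+np.argmax(s[1:,4]); pts=np.argwhere(l==k)[:,::-1]+[x0,y0]
    W=np.array([px2w("top",u,v,z) for u,v in pts])[:,:2]
    r=cv2.minAreaRect((W*1000).astype(np.float32)); 
    C=W.mean(0); e,v=np.linalg.eigh(np.cov((W-C).T)); a=np.arctan2(v[1,1],v[0,1])
    print(name,len(pts),"cen",C.round(4),"long axis deg",np.degrees(a).round(1),"rect",np.round(r[0],1),np.round(r[1],1),round(r[2],1))
seg("deck",(100,80,40),(125,255,255),(262,172,382,268),.05)
seg("tray",(50,80,30),(75,255,255),(480,155,615,260),.102)
seg("yellow",(20,140,80),(32,255,255),(430,200,475,225),.010)
seg("brownL",(5,80,60),(24,255,255),(290,290,335,312),.010)
seg("brownR",(5,80,60),(24,255,255),(438,268,480,290),.010)
for n,p,z in (("knobL",(256,235),.077),("knobR",(389,232),.077)): print(n,px2w("top",p[0]*.8,p[1]*.8,z))
for i,(u,v) in enumerate(((256,235),(389,232))):
    u=int(u*.8);v=int(v*.8); c=im[v-20:v+20,u-22:u+22]; 
    c=cv2.resize(c,None,fx=9,fy=9,interpolation=cv2.INTER_CUBIC); print(u-22,v-20)
    cs=c if i==0 else np.hstack([cs,c])
sc=cv2.imread("raw_scene0.png")[160:230,230:345]
sc=cv2.resize(sc,(792,482),interpolation=cv2.INTER_CUBIC)[:230]
cv2.imwrite("pics/k.png",np.vstack([cs,sc]))
```

```text
Traceback (most recent call last):
  File "h.py", line 7, in px2w
    f,cx,cy,V=cam(n); R=V[:3,:3];t=V[:3,3]
              ~~~^^^
  File "h.py", line 4, in cam
    p=camera_params(n); f=200/np.tan(np.radians(p["vertical_fov"])/2)
ValueError: time passes only in moves, steps and waits
```

Too many parameter calls; cache them.

```bash
python3 - <<'E'
s=open('h.py').read().replace("def cam(n)","import functools\n@functools.lru_cache(None)\ndef cam(n)")
s+='''
def seg(im,name,lo,hi,box,z):
    hsv=cv2.cvtColor(im,cv2.COLOR_BGR2HSV)
    x0,y0,x1,y1=[int(a*.8) for a in box]
    m=cv2.inRange(hsv[y0:y1,x0:x1],lo,hi); n,l,s,c=cv2.connectedComponentsWithStats(m)
    if n<2: print(name,"none"); return
    k=1+np.argmax(s[1:,4]); pts=np.argwhere(l==k)[:,::-1]+[x0,y0]
    W=np.array([px2w("top",u,v,z) for u,v in pts])[:,:2]
    r=cv2.minAreaRect((W*1000).astype(np.float32))
    C=W.mean(0); e,v=np.linalg.eigh(np.cov((W-C).T)); a=np.arctan2(v[1,1],v[0,1])
    print(name,len(pts),"cen",C.round(4),"long deg",np.degrees(a).round(1),"rect",np.round(r[0],1),np.round(r[1],1),round(r[2],1))
'''
open('h.py','w').write(s)
E
python3 - <<'E'
from h import *
im=cv2.imread("raw_top0.png")
seg(im,"deck",(100,80,40),(125,255,255),(262,172,382,268),.05)
seg(im,"tray",(50,80,30),(75,255,255),(480,155,615,260),.102)
seg(im,"yellow",(20,140,80),(32,255,255),(430,200,475,225),.010)
seg(im,"brownL",(5,80,60),(24,255,255),(290,290,335,312),.010)
seg(im,"brownR",(5,80,60),(24,255,255),(438,268,480,290),.010)
for n,p,z in (("knobL",(256,235),.077),("knobR",(389,232),.077)): print(n,px2w("top",p[0]*.8,p[1]*.8,z))
for i,(u,v) in enumerate(((256,235),(389,232))):
    u=int(u*.8);v=int(v*.8); c=im[v-20:v+20,u-22:u+22]
    c=cv2.resize(c,None,fx=9,fy=9,interpolation=cv2.INTER_CUBIC); print(u-22,v-20)
    cs=c if i==0 else np.hstack([cs,c])
sc=cv2.imread("raw_scene0.png")[160:220,230:345]
sc=cv2.resize(sc,(792,230),interpolation=cv2.INTER_CUBIC)
cv2.imwrite("pics/k.png",np.vstack([cs,sc]))
E
```

```text
deck 4886 cen [0.5678 0.2044] long deg 90.9 rect [568.2 204.5] [170.3 221. ] 1.1
tray 4381 cen [ 0.5886 -0.2847] long deg 101.2 rect [ 588.9 -284.4] [149.7 204.2] 11.1
yellow 74 cen [ 0.5857 -0.0776] long deg 77.1 rect [585.6 -77.7] [51.  11.8] 75.6
brownL 102 cen [0.3877 0.234 ] long deg 92.9 rect [386.6 231.3] [62.3 14.1] 89.9
brownR 110 cen [ 0.4376 -0.0956] long deg 103.5 rect [438.4 -97.6] [15. 63.] 13.9
knobL [0.53220932 0.34052434 0.077     ]
knobR [0.53764221 0.05302359 0.077     ]
182 168
289 165
```

View pics/k.png

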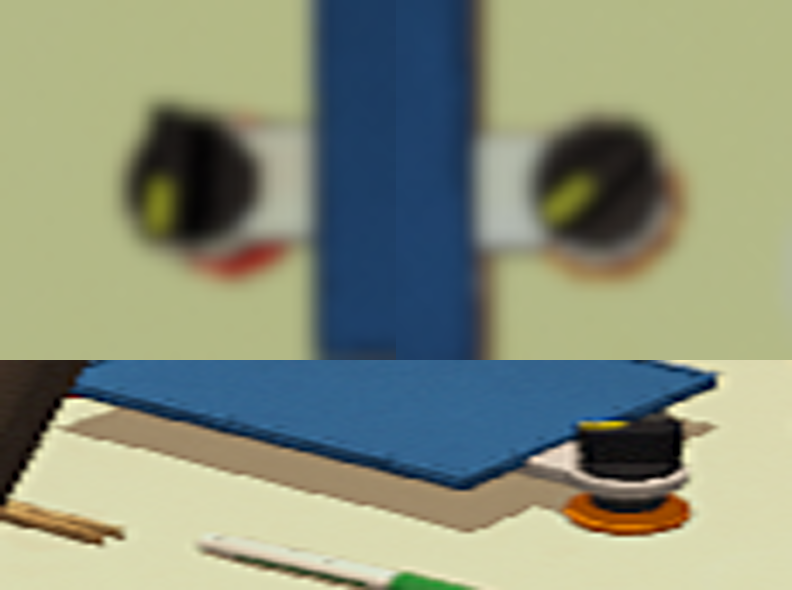

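Red (thin) pad is under the left foot and orange (thick) under the right. The left knob is at about 0 (mark at 160,205) and the right knob is turned about 52° (mark 592,180 to 548,215). Targets: left about 4.0 rad, right about 2.8 rad.

```bash
cat >> h.py <<'E'
from scipy.spatial.transform import Rotation as Ro
def go(*tg):
    s=get_state(); R=Ro.from_euler("xyz",s["ee_rot"]); y0=np.degrees(s["ee_rot"][2])
    print("at",s["eef_pos"].round(4),"rpy",s["ee_rot"].round(4),"q1,q6",s["q"][[0,5]].round(2),"t",round(s["t"],2),"w",round(s["width"],4))
    for x,y,z,yaw in tg:
        d=R.inv().apply(np.array([x,y,z])-s["eef_pos"])*100
        w=(R.inv()*Ro.from_euler("xyz",[np.pi,0,np.radians(yaw)])).as_rotvec()
        print((x,y,z,yaw),"shift",d.round(2),"turn",w.round(3))
E
python3 -c "
from h import *
go((.5406,.054,.2,-51.5),(.5406,.054,.055,-51.5))"
```

```text
at [ 0.1497 -0.6577  0.1866] rpy [ 3.1401e+00 -1.0000e-04 -2.9179e+00] q1,q6 [-1.06 -0.29] t 0.1 w 0.0875
(0.5406, 0.054, 0.2, -51.5) shift [-53.91  60.73  -1.26] turn [ 1.000e-03  1.000e-03 -2.019e+00]
(0.5406, 0.054, 0.055, -51.5) shift [-53.91  60.71  13.24] turn [ 1.000e-03  1.000e-03 -2.019e+00]
```

```bash
python3 -m creep '[[[5,-4,4.5,-1.3,0,0,-0.14],[5,-8,9,-1.3,0,0,-0.28],[5,-12,13.5,-1.3,0,0,-0.42],[5,-16,18,-1.3,0,0,-0.56],[5,-20,22.5,-1.3,0,0,-0.7],[5,-24,27,-1.3,0,0,-0.86],[5,-28,31.5,-1.3,0,0,-1.02],[5,-32,36,-1.3,0,0,-1.18],[5,-36,40.5,-1.3,0,0,-1.34],[5,-40,45,-1.3,0,0,-1.5],[5,-44,49.5,-1.3,0,0,-1.66],[5,-48,54,-1.3,0,0,-1.82],[5,-51,57.5,-1.3,0,0,-1.95],[5,-53.9,60.7,-1.3,0,0,-2.02],[5,-53.9,60.7,-1.3,0,0,-2.02],[5,-53.9,60.7,-1.3,0,0,-2.02],[5,-53.9,60.7,-1.3,0,0,-2.02]]]' 25; python3 -c "
from h import *
go((.5406,.054,.055,-51.5))"
```

```text
t: 2.22
eef_pos: [0.5402, 0.0526, 0.2005]
ee_rot: [3.142, 0.0, -0.899]
force: [0.0, 0.1, 0.7]
width: 0.0498
gripper_force: 0.0
at [0.5402 0.0526 0.2005] rpy [ 3.1415e+00  1.0000e-04 -8.9900e-01] q1,q6 [0.46 0.21] t 2.23 w 0.0498
(0.5406, 0.054, 0.055, -51.5) shift [-0.09 -0.12 14.55] turn [ 0.  0. -0.]
```

```bash
python3 -m creep '[[[5,-0.1,-0.1,4,0,0,0],[5,-0.1,-0.1,8,0,0,0],[5,-0.1,-0.1,11,0,0,0],[5,-0.1,-0.1,13,0,0,0],[5,-0.1,-0.1,14.5,0,0,0],[5,-0.1,-0.1,14.5,0,0,0],[0,-0.1,-0.1,14.5,0,0,0],[0,-0.1,-0.1,14.5,0,0,0],[0,-0.1,-0.1,14.5,0,0,0],[0,-0.1,-0.1,14.5,0,0,0],[0,-0.1,-0.1,14.5,0,0,0]]]' 25; python3 -c "
from h import *
s=get_state();print(s['force'],s['moment'],s['width'])
im=grab_frame('scene'); im2=grab_frame('top')
a=cv2.resize(im[130:250,200:390],(760,480))[:300] if 0 else cv2.resize(im[140:240,220:380],(480,300),interpolation=cv2.INTER_CUBIC)
b=cv2.resize(im2[150:220,255:367],(480,300),interpolation=cv2.INTER_CUBIC)
cv2.imwrite('pics/k2.png',np.vstack([a,b]))"
```

```text
t: 3.6
eef_pos: [0.5408, 0.0548, 0.0556]
ee_rot: [-3.141, -0.0, -0.898]
force: [-0.2, 0.1, -0.0]
width: 0.0055
gripper_force: 0.0
[-0.23113745  0.06940056 -0.01863977] [0.00040763 0.16498508 0.00680836] 0.005489325734024597
```

View pics/k2.png

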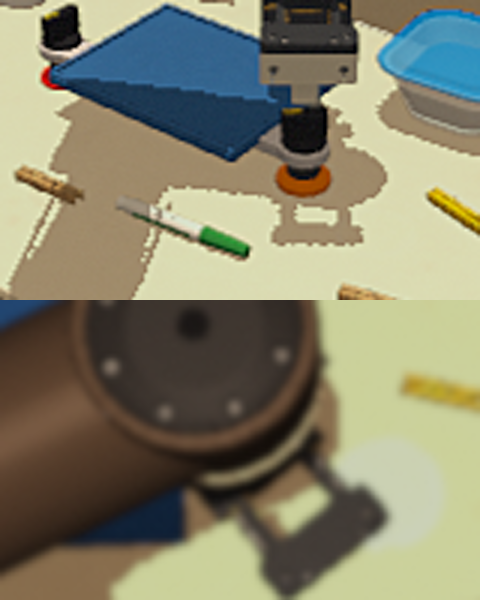

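The scene crop shows the fingers shut just behind or above the right knob (305,130), not on it, so my position is off. I'll check whether the lens bends straight lines (focal note) using triangulation.

Run:
```python
from h import *
print("tcp px scene",w2px("scene",get_state()["eef_pos"]),"crop",(w2px("scene",get_state()["eef_pos"])-[220,140])*3)
print("knob grip pt px",w2px("scene",(.5406,.054,.065)),"top",w2px("top",(.5406,.054,.077)))
# table edges straightness in the top raw image
im=cv2.imread("raw_top0.png"); g=cv2.cvtColor(im,cv2.COLOR_BGR2GRAY).astype(int)
for u in (115,150,180,220,260,290,370,400,430,460,500): 
    col=g[70:130,u]; print(u,"top",70+np.argmax(np.diff(col)),"bot",265+np.argmin(np.diff(g[265:300,u])),end="; ")
print()
for v in (100,130,160,200,240,270): print(v,"L",90+np.argmax(np.diff(g[v,90:130])),"R",505+np.argmin(np.diff(g[v,505:535])),end="; ")
cs=[(262,125),(258,250),(521,93),(523,283),(102,93),(101,283)]
for c in cs: print(c,px2w("top",*c,0).round(3))
```

```text
tcp px scene [320.87650565 183.69302902] crop [302.62951694 131.07908705]
knob grip pt px [321.11588569 180.87024356] top [310.83687056 184.50769299]
115 top 93 bot 271; 150 top 126 bot 284; 180 top 123 bot 284; 220 top 93 bot 284; 260 top 92 bot 284; 290 top 92 bot 284; 370 top 92 bot 270; 400 top 92 bot 275; 430 top 91 bot 284; 460 top 91 bot 275; 500 top 93 bot 284; 
100 L 119 R 515; 130 L 105 R 505; 160 L 104 R 518; 200 L 102 R 519; 240 L 101 R 521; 270 L 100 R 521; (262, 125) [0.723 0.199 0.   ]
(258, 250) [0.362 0.207 0.   ]
(521, 93) [ 0.812 -0.551  0.   ]
(523, 283) [ 0.27  -0.536  0.   ]
(102, 93) [0.822 0.672 0.   ]
(101, 283) [0.27  0.654 0.   ]
```

```bash
python3 -c "
from h import *
print(get_state()['width'])
im=grab_frame('scene')
print(get_state()['width'],get_state()['gripper_force'])
cv2.imwrite('pics/k3.png',cv2.resize(im[140:210,280:365],(728,600),interpolation=cv2.INTER_CUBIC))"
```

```text
0.0017920598011324789
0.0003533920246222294 0.0
```

View pics/k3.png

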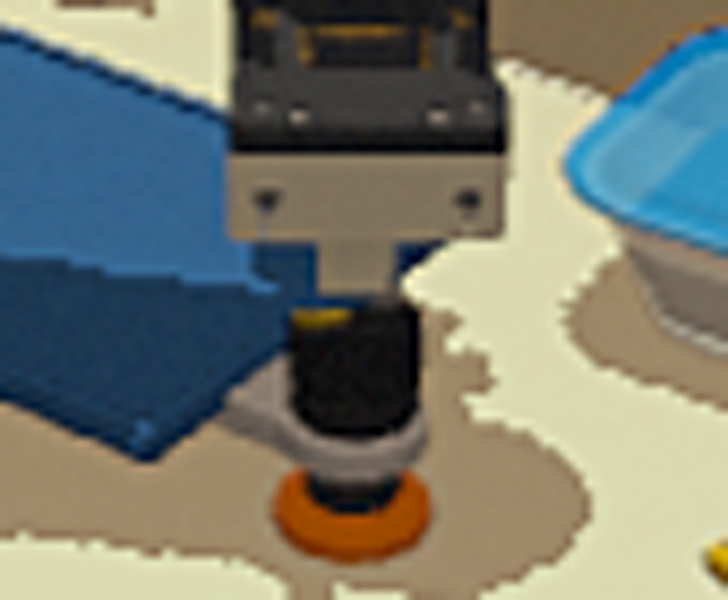

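Run:
```python
from h import *
for z in (.2,.3,.4,.5): print(z,w2px("top",(.5408,.0548,z)))
print("pad",px2w("scene",280+352/8.565,140+508/8.571,.007),"knobtop",px2w("scene",280+357/8.565,140+310/8.571,.077))
for z in (0,.049,.077): print("predicted axis z",z,(w2px("scene",(.5406,.054,z))-[280,140])*8.57)
print("top pads: R",px2w("top",289+(605-396)/9,165+205/9,.007),"L",px2w("top",182+235/9,168+185/9,.004))
# deck corners in scene0 800x500 picture: near right (374,238), far right (417,207), far left (345,178)
for c in ((374,236),(417,206),(345,178)): print(c,px2w("scene",c[0]*.8,c[1]*.8,.05))
print("top corners",[px2w("top",u*.8,v*.8,.05).round(3) for u,v in((272,182),(372,181),(374,258),(271,260))])
print(get_state()["q"])
```

```text
0.2 [308.56364308 179.01599777]
0.3 [306.58110272 173.57933255]
0.4 [304.13363918 166.86772146]
0.5 [301.03598634 158.37311432]
pad [0.53821803 0.05113882 0.007     ] knobtop [0.54506858 0.05571366 0.077     ]
predicted axis z 0 [349.219457  518.9801886]
predicted axis z 0.049 [351.57157442 392.74151304]
predicted axis z 0.077 [352.96469353 317.97249431]
top pads: R [0.53868205 0.05271285 0.007     ] L [0.53783527 0.3516719  0.004     ]
(374, 236) [0.49213531 0.09021537 0.05      ]
(417, 206) [0.64822195 0.08973776 0.05      ]
(345, 178) [0.64485922 0.30796011 0.05      ]
top corners [array([0.653, 0.315, 0.05 ]), array([0.654, 0.092, 0.05 ]), array([0.483, 0.087, 0.05 ]), array([0.479, 0.314, 0.05 ])]
[ 4.61565889e-01  2.69827532e-01 -4.51209792e-01  3.89352307e-06
 -8.49868591e-01  2.11499563e-01]
```

```bash
python3 -m creep '[[[0,0,0,-3,0,0,0],[0,0,0,-6,0,0,0],[0,0,0,-6,0,0,0],[0,0,0,-6,0,0,0]]]' 25; python3 -c "
from h import *
im=grab_frame('scene')
p=w2px('scene',get_state()['eef_pos']); print(p,(p-[275,100])*[7.5,7.5],get_state()['width'])
cv2.imwrite('pics/k4.png',cv2.resize(im[100:180,275:375],(750,600),interpolation=cv2.INTER_CUBIC))"
```

```text
t: 4.25
eef_pos: [0.5404, 0.0547, 0.1151]
ee_rot: [3.141, 0.0, -0.898]
force: [0.1, -0.0, -0.1]
width: 0.0004
gripper_force: 0.0
[321.13451128 164.97669692] [346.00883464 487.32522687] 0.0005669628797643988
```

View pics/k4.png

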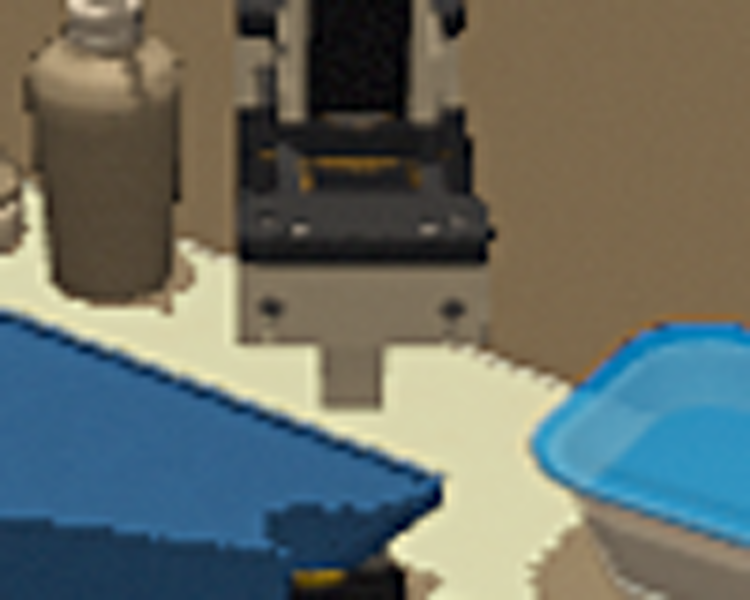

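The shut fingertip shows at (350,407) in the crop, while the reported TCP projects to (346,487). So the real tip is about 30 mm above (or behind) the reported one. I'll settle it by a light touch on free worktop, with a picture.

```bash
python3 -c "
from h import *
go((.45,-.02,.115,-51.5),(.45,-.02,.03,-51.5))"
```

```text
at [0.5402 0.0546 0.1147] rpy [ 3.1405e+00  5.0000e-04 -8.9800e-01] q1,q6 [0.46 0.21] t 4.3 w 0.0006
(0.45, -0.02, 0.115, -51.5) shift [ 0.21 11.7  -0.02] turn [0.001 0.001 0.001]
(0.45, -0.02, 0.03, -51.5) shift [ 0.22 11.69  8.48] turn [0.001 0.001 0.001]
```

```bash
python3 -m creep '[[[0,0.1,4,0,0,0,0],[0,0.1,8,0,0,0,0],[0,0.2,11.7,0,0,0,0],[0,0.2,11.7,3,0,0,0],[0,0.2,11.7,6,0,0,0],[0,0.2,11.7,8.5,0,0,0],[0,0.2,11.7,8.5,0,0,0],[0,0.2,11.7,8.5,0,0,0],[0,0.2,11.7,8.5,0,0,0]]]'; python3 -c "
from h import *
im=grab_frame('scene');im2=grab_frame('top')
e=get_state()['eef_pos'];p=w2px('scene',e); print(p,(p-[280,120])*4, w2px('top',e),get_state()['joint_efforts'].round(1))
a=cv2.resize(im[120:260,280:420],(560,560)[:2],interpolation=cv2.INTER_CUBIC)
p=w2px('top',e).astype(int)
b=cv2.resize(im2[p[1]-70:p[1]+70,p[0]-30:p[0]+30],(240,560),interpolation=cv2.INTER_CUBIC)
cv2.imwrite('pics/k5.png',np.hstack([a,b]))"
```

```text
t: 5.42
eef_pos: [0.4513, -0.0195, 0.0314]
ee_rot: [-3.14, -0.001, -0.898]
force: [-0.1, -0.2, -0.8]
width: 0.0006
gripper_force: 0.0
[322.84208318 217.56474162] [171.36833271 390.25896647] [337.94005845 218.21407904] [  0.  -34.1  21.    5.    0.1   0. ]
```

View pics/k5.png

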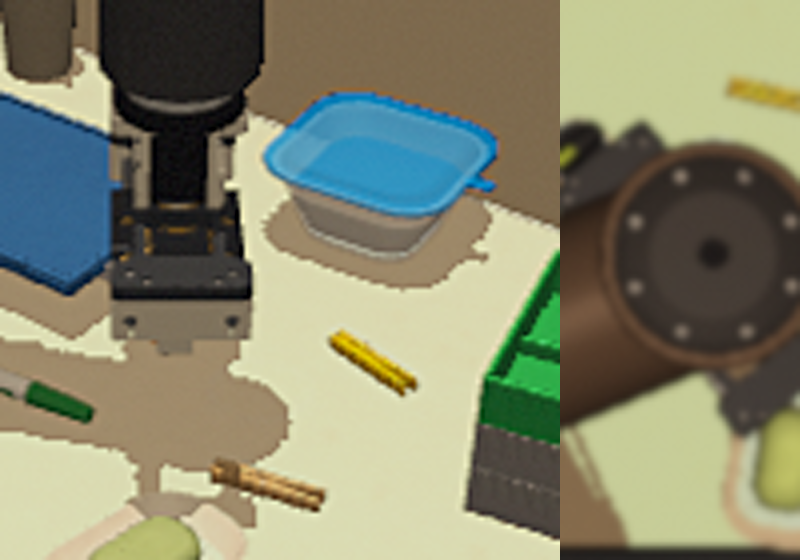

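```bash
python3 -m creep '[[[0,0,0,0.8,0,0,0],[0,0,0,1.6,0,0,0],[0,0,0,2.4,0,0,0],[0,0,0,2.4,0,0,0],[0,0,0,2.4,0,0,0]]]'; python3 -m creep '[[[0,0,0,0.2,0,0,0],[0,0,0,0.4,0,0,0],[0,0,0,0.6,0,0,0],[0,0,0,0.6,0,0,0]]]'; python3 -c "
from h import *
im=grab_frame('scene')
e=get_state()['eef_pos'];p=w2px('scene',e); print(p,(p-[280,140])*8,get_state()['q'].round(3))
cv2.imwrite('pics/k6.png',cv2.resize(im[140:240,280:370],(540,600),interpolation=cv2.INTER_CUBIC))"
```

```text
t: 6.15
eef_pos: [0.4506, -0.0198, 0.0064]
ee_rot: [3.141, 0.0, -0.898]
force: [0.2, -0.2, 0.8]
width: 0.0004
gripper_force: 0.0
t: 6.65
eef_pos: [0.4504, -0.0198, 0.0003]
ee_rot: [3.141, 0.0, -0.898]
force: [-0.2, -0.3, -0.4]
width: 0.0005
gripper_force: 0.0
[322.56642856 227.26074946] [340.53142845 698.08599565] [ 0.395  0.214 -0.707  0.    -0.65   0.278]
```

View pics/k6.png

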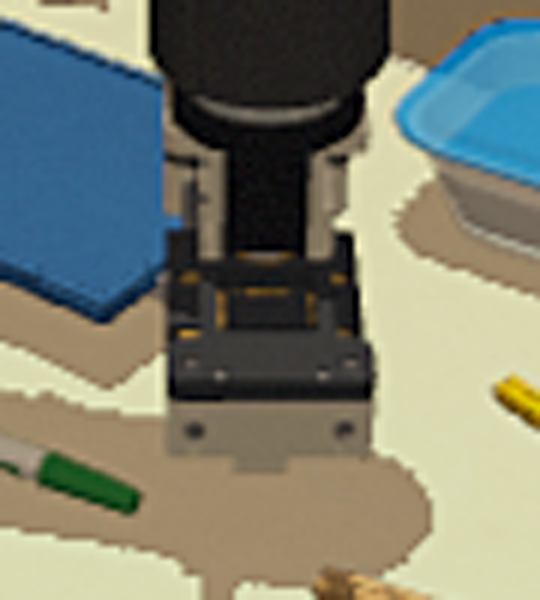

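```bash
for i in 1; do python3 -m creep '[[[0,0,0,0.4,0,0,0],[0,0,0,0.8,0,0,0],[0,0,0,1.2,0,0,0],[0,0,0,1.6,0,0,0],[0,0,0,1.6,0,0,0]]]'; done; python3 -m creep '[[[0,0,0,0.2,0,0,0],[0,0,0,0.4,0,0,0],[0,0,0,0.4,0,0,0]]]'
```

```text
t: 7.32
eef_pos: [0.4503, -0.0198, -0.0159]
ee_rot: [3.141, 0.0, -0.898]
force: [-0.3, -0.8, 0.2]
width: 0.0003
gripper_force: 0.0
t: 7.7
eef_pos: [0.4505, -0.0198, -0.0196]
ee_rot: [3.141, 0.0, -0.898]
force: [0.3, 0.0, -0.1]
width: 0.0004
gripper_force: 0.0
```

```bash
python3 -m creep '[[[0,0,0,0.1,0,0,0],[0,0,0,0.2,0,0,0],[0,0,0,0.3,0,0,0],[0,0,0,0.3,0,0,0]]]'; python3 -m creep '[[[0,0,0,0.1,0,0,0],[0,0,0,0.2,0,0,0],[0,0,0,0.2,0,0,0]]]';  python3 -c "
from h import *
print(get_state()['force'])"
```

```text
t: 8.2
eef_pos: [0.4505, -0.0198, -0.0226]
ee_rot: [3.141, 0.0, -0.898]
force: [-0.7, 0.0, 0.4]
width: 0.0006
gripper_force: 0.0
t: 8.57
eef_pos: [0.4505, -0.0198, -0.0246]
ee_rot: [3.141, 0.0, -0.898]
force: [0.0, 0.4, -0.2]
width: 0.0004
gripper_force: 0.0
[ 0.03036749  0.44724619 -0.17470714]
```

```bash
python3 -m creep '[[[0,0,0,0.1,0,0,0],[0,0,0,0.2,0,0,0],[0,0,0,0.2,0,0,0]]]'; python3 -m creep '[[[0,0,0,0.1,0,0,0],[0,0,0,0.2,0,0,0],[0,0,0,0.2,0,0,0]]]'; python3 -m creep '[[[0,0,0,0.1,0,0,0],[0,0,0,0.2,0,0,0],[0,0,0,0.2,0,0,0]]]'
```

```text
t: 8.95
eef_pos: [0.4505, -0.0198, -0.0266]
ee_rot: [3.141, 0.0, -0.898]
force: [-0.4, -0.7, 0.2]
width: 0.0003
gripper_force: 0.0
t: 9.32
eef_pos: [0.4505, -0.0198, -0.0286]
ee_rot: [3.141, 0.0, -0.898]
force: [-0.1, 0.5, -0.4]
width: 0.0005
gripper_force: 0.0
t: 9.7
eef_pos: [0.4505, -0.0198, -0.0306]
ee_rot: [3.141, 0.0, -0.898]
force: [1.0, 0.2, -0.0]
width: 0.0005
gripper_force: 0.0
```

```bash
for k in 1; do python3 -m creep '[[[0,0,0,0.1,0,0,0],[0,0,0,0.2,0,0,0],[0,0,0,0.3,0,0,0],[0,0,0,0.3,0,0,0]]]' | grep -E "eef|force:"; done; python3 -m creep '[[[0,0,0,0.1,0,0,0],[0,0,0,0.2,0,0,0],[0,0,0,0.3,0,0,0],[0,0,0,0.3,0,0,0]]]'| grep -E "eef|force:"
python3 -c "
from h import *
im=grab_frame('scene')
p=w2px('scene',get_state()['eef_pos']); print(p)
cv2.imwrite('pics/k7.png',cv2.resize(im[160:250,280:370],(540,540),interpolation=cv2.INTER_CUBIC))"
```

```text
eef_pos: [0.4505, -0.0198, -0.0336]
force: [-0.1, 0.3, 0.2]
gripper_force: 0.0
eef_pos: [0.4505, -0.0198, -0.0366]
force: [0.2, -1.2, -0.4]
gripper_force: 0.0
[322.31269938 238.33123899]
```

View pics/k7.png

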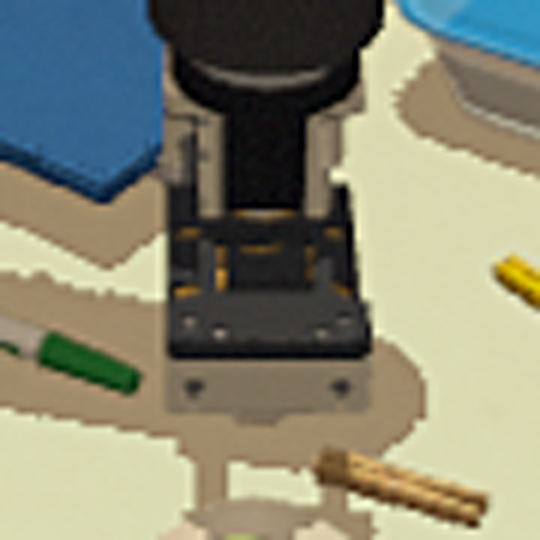

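Run:
```python
from h import *
for d in (0,.01,.02,.04,.065,.0965):
    x,y=.4505-.78*d,-.0198-.62*d
    print(d,[(z,w2px("scene",(x,y,z)).round(1).tolist()) for z in (0,.03,.06,.08,.1)])
```

```text
0 [(0, [322.6, 227.4]), (0.03, [322.8, 218.1]), (0.06, [323.0, 208.6]), (0.08, [323.1, 202.0]), (0.1, [323.3, 195.4])]
0.01 [(0, [322.7, 229.9]), (0.03, [322.9, 220.6]), (0.06, [323.1, 211.0]), (0.08, [323.3, 204.4]), (0.1, [323.4, 197.8])]
0.02 [(0, [322.8, 232.4]), (0.03, [323.0, 223.1]), (0.06, [323.2, 213.5]), (0.08, [323.4, 206.9]), (0.1, [323.5, 200.2])]
0.04 [(0, [323.0, 237.6]), (0.03, [323.2, 228.2]), (0.06, [323.5, 218.5]), (0.08, [323.6, 211.9]), (0.1, [323.8, 205.2])]
0.065 [(0, [323.3, 244.3]), (0.03, [323.6, 234.8]), (0.06, [323.8, 225.1]), (0.08, [324.0, 218.4]), (0.1, [324.1, 211.6])]
0.0965 [(0, [323.7, 253.1]), (0.03, [324.0, 243.5]), (0.06, [324.2, 233.7]), (0.08, [324.4, 226.9]), (0.1, [324.6, 220.0])]
```

```bash
python3 -m creep '[[[0,0,0,0.1,0,0,0],[0,0,0,0.2,0,0,0],[0,0,0,0.2,0,0,0]]]' | grep -E "eef|force:";  python3 -m creep '[[[0,0,0,0.1,0,0,0],[0,0,0,0.2,0,0,0],[0,0,0,0.2,0,0,0]]]' | grep -E "eef|force:"; python3 -m creep '[[[0,0,0,0.1,0,0,0],[0,0,0,0.1,0,0,0]]]' | grep -E "eef|force:"; python3 -m creep '[[[0,0,0,0.1,0,0,0],[0,0,0,0.1,0,0,0]]]' | grep -E "eef|force:"
```

```text
eef_pos: [0.4505, -0.0198, -0.0386]
force: [-0.3, 0.9, -0.4]
gripper_force: 0.0
eef_pos: [0.4507, -0.0198, -0.039]
force: [-8.8, 2.1, 28.5]
gripper_force: 14.3
eef_pos: [0.4507, -0.0198, -0.0391]
force: [-13.4, 3.1, 44.4]
gripper_force: 22.3
eef_pos: [0.4507, -0.0198, -0.0392]
force: [-18.5, 3.9, 60.5]
gripper_force: 30.4
```

The tip meets the worktop at a reported z of -0.0387, so true height = reported + 38.7 mm. I'll put that in the helper and retry the right knob.

```bash
sed -i 's/s=get_state(); R=/s=get_state(); s["eef_pos"]=s["eef_pos"]+[0,0,.0387]; R=/' h.py; python3 -m creep '[[[0,0,0,-3,0,0,0],[0,0,0,-7,0,0,0],[5,0,0,-11,0,0,0],[5,0,0,-13,0,0,0],[5,0,0,-13,0,0,0]]]'; python3 -c "
from h import *
go((.5406,.054,.13,-51.5),(.5406,.054,.055,-51.5))"
```

```text
t: 12.62
eef_pos: [0.4517, -0.0194, 0.089]
ee_rot: [-3.138, -0.001, -0.898]
force: [1.0, -0.6, -0.5]
width: 0.0247
gripper_force: 0.0
at [ 0.4517 -0.0194  0.1277] rpy [-3.138e+00 -1.200e-03 -8.977e-01] q1,q6 [0.4  0.28] t 12.62 w 0.0247
(0.5406, 0.054, 0.13, -51.5) shift [ -0.19 -11.53  -0.19] turn [-0.004 -0.001  0.001]
(0.5406, 0.054, 0.055, -51.5) shift [ -0.2  -11.5    7.31] turn [-0.004 -0.001  0.001]
```

```bash
python3 -m creep '[[[5,-0.1,-4,0,0,0,0],[5,-0.1,-8,0,0,0,0],[5,-0.1,-11.6,0,0,0,0],[5,-0.1,-11.6,0,0,0,0],[5,-0.1,-11.6,2.5,0,0,0],[5,-0.1,-11.6,5,0,0,0],[5,-0.1,-11.6,7.1,0,0,0],[5,-0.1,-11.6,7.1,0,0,0]]]'; python3 -m creep '[[[0,0,0,0,0,0,0],[0,0,0,0,0,0,0],[0,0,0,0,0,0,0],[0,0,0,0,0,0,0],[0,0,0,0,0,0,0],[0,0,0,0,0,0,0]]]' 30
```

```text
t: 13.62
eef_pos: [0.5382, 0.0521, 0.0143]
ee_rot: [3.137, 0.001, -0.898]
force: [0.2, -0.1, 0.2]
width: 0.0498
gripper_force: 0.0
t: 14.38
eef_pos: [0.5437, 0.0551, 0.0173]
ee_rot: [-3.136, -0.001, -0.897]
force: [6.4, 4.6, -4.7]
width: 0.0139
gripper_force: 30.0
```

```bash
python3 -m creep '[[[0,0,-0.2,0,0,0,0],[0,0,-0.2,0,0,0,0.12],[0,0,-0.2,0,0,0,0.24],[0,0,-0.2,0,0,0,0.36],[0,0,-0.2,0,0,0,0.48],[0,0,-0.2,0,0,0,0.6],[0,0,-0.2,0,0,0,0.72],[0,0,-0.2,0,0,0,0.84],[0,0,-0.2,0,0,0,0.96]]]' 40;python3 -m creep '[[[0,0,0,0,0,0,0.12],[0,0,0,0,0,0,0.24],[0,0,0,0,0,0,0.36],[0,0,0,0,0,0,0.48],[0,0,0,0,0,0,0.6],[0,0,0,0,0,0,0.72],[0,0,0,0,0,0,0.84],[0,0,0,0,0,0,0.92],[0,0,0,0,0,0,0.92],[0,0,0,0,0,0,0.92]]]' 40; python3 -c "
from h import *
s=get_state();print(s['ee_rot'],s['force'],s['moment'])"
```

```text
t: 15.5
eef_pos: [0.5432, 0.0551, 0.0172]
ee_rot: [-3.14, 0.001, -1.861]
force: [1.3, 1.8, 3.3]
width: 0.0138
gripper_force: 40.0
t: 16.75
eef_pos: [0.543, 0.0553, 0.0172]
ee_rot: [3.141, 0.002, -2.775]
force: [-1.2, 4.5, 5.3]
width: 0.0138
gripper_force: 40.0
[ 3.14124938e+00  1.92639306e-03 -2.77534266e+00] [-1.15543121  4.51524619  5.31272212] [ 1.78314403  0.24537873 -0.06653358]
```

```bash
python3 -m creep '[[[5,0,0,0,0,0,0],[5,0,0,0,0,0,0],[5,0,0,0,0,0,0],[5,0,0,0,0,0,0],[5,0,0,-4,0,0,0],[5,0,0,-8,0,0,0],[5,0,0,-8,0,0,0],[5,0,0,-8,0,0,0]]]' 30; python3 -c "
from h import *
go((.5375,.355,.13,1),(.5375,.355,.055,1))
im=grab_frame('top'); cv2.imwrite('raw_a.png',im)"
```

```text
t: 17.75
eef_pos: [0.5417, 0.0545, 0.0961]
ee_rot: [3.141, -0.0, -2.778]
force: [-0.6, -0.3, 0.5]
width: 0.0497
gripper_force: 0.0
at [0.5417 0.0545 0.1348] rpy [ 3.1412e+00 -2.0000e-04 -2.7781e+00] q1,q6 [ 0.46 -1.67] t 17.75 w 0.0497
(0.5375, 0.355, 0.13, 1) shift [-10.29  28.24   0.49] turn [ 0.     0.    -2.796]
(0.5375, 0.355, 0.055, 1) shift [-10.29  28.23   7.99] turn [ 0.     0.    -2.796]
```

```bash
python3 -m creep '[[[5,0,0,0,0,0,-0.16],[5,-1,3,0,0,0,-0.32],[5,-2,6,0,0,0,-0.48],[5,-3.5,9,0,0,0,-0.64],[5,-4.5,12,0,0,0,-0.8],[5,-5.5,15,0,0,0,-0.96],[5,-6.5,18,0,0,0,-1.12],[5,-7.5,21,0,0,0,-1.28],[5,-8.5,24,0,0,0,-1.44],[5,-9.5,26.5,0,0,0,-1.6],[5,-10.3,28.2,0,0,0,-1.76],[5,-10.3,28.2,0,0,0,-1.92],[5,-10.3,28.2,0,0,0,-2.08],[5,-10.3,28.2,0,0,0,-2.24],[5,-10.3,28.2,0,0,0,-2.4],[5,-10.3,28.2,0,0,0,-2.56],[5,-10.3,28.2,0,0,0,-2.7],[5,-10.3,28.2,0,0,0,-2.8],[5,-10.3,28.2,0,0,0,-2.8],[5,-10.3,28.2,0,0,0,-2.8]]]' 30; python3 -c "
from h import *
go((.5375,.355,.055,1))"
```

```text
t: 20.3
eef_pos: [0.5378, 0.3545, 0.0956]
ee_rot: [3.141, 0.001, 0.02]
force: [-0.1, -0.8, 0.3]
width: 0.0499
gripper_force: 0.0
at [0.5378 0.3545 0.1343] rpy [3.1406e+00 1.0000e-03 1.9900e-02] q1,q6 [0.89 0.71] t 20.3 w 0.0499
(0.5375, 0.355, 0.055, 1) shift [-0.02 -0.06  7.93] turn [0.001 0.001 0.002]
```

```bash
python3 -m creep '[[[5,0,0,3,0,0,0],[5,0,0,5.5,0,0,0],[5,0,0,7.9,0,0,0],[5,0,0,7.9,0,0,0],[5,0,0,7.9,0,0,0],[0,0,0,7.9,0,0,0],[0,0,0,7.9,0,0,0],[0,0,0,7.9,0,0,0],[0,0,0,7.9,0,0,0],[0,0,0,7.9,0,0,0],[0,0,0,7.9,0,0,0]]]' 30; python3 -c "
from h import *
im=cv2.imread('raw_a.png')
s=cv2.resize(im[135:235,180:340],(800,500),interpolation=cv2.INTER_CUBIC);cv2.imwrite('pics/k8.png',s)"
```

```text
t: 21.68
eef_pos: [0.5383, 0.3555, 0.0177]
ee_rot: [-3.141, -0.001, 0.022]
force: [-0.3, 4.5, 1.3]
width: 0.0137
gripper_force: 29.7
```

View pics/k8.png

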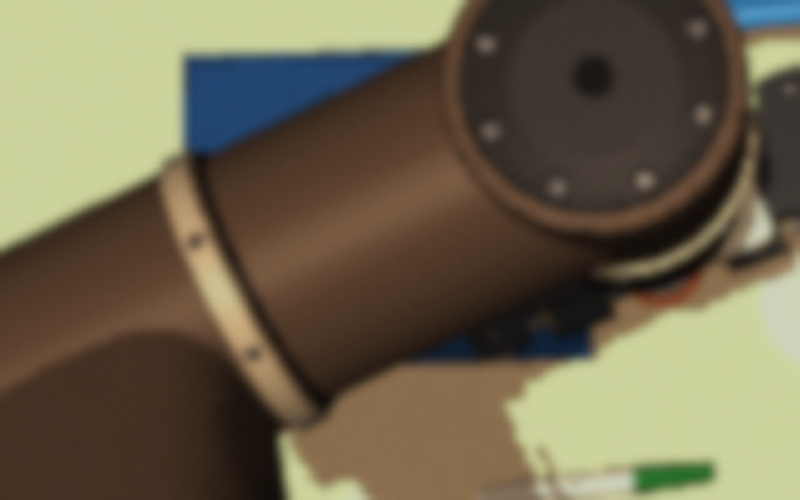

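```bash
python3 -m creep '[[[0,0,0,0,0,0,0.12],[0,0,0,0,0,0,0.24],[0,0,0,0,0,0,0.36],[0,0,0,0,0,0,0.48],[0,0,0,0,0,0,0.6],[0,0,0,0,0,0,0.72],[0,0,0,0,0,0,0.84],[0,0,0,0,0,0,0.96],[0,0,0,0,0,0,1.08],[0,0,0,0,0,0,1.2],[0,0,0,0,0,0,1.32],[0,0,0,0,0,0,1.44],[0,0,0,0,0,0,1.56],[0,0,0,0,0,0,1.68],[0,0,0,0,0,0,1.8],[0,0,0,0,0,0,1.92],[0,0,0,0,0,0,2.0],[0,0,0,0,0,0,2.0],[0,0,0,0,0,0,2.0]]]' 40; python3 -m creep '[[[5,0,0,0,0,0,0],[5,0,0,0,0,0,0],[5,0,0,0,0,0,0],[5,0,0,0,0,0,0],[5,0,0,-3,0,0,0],[5,0,0,-6,0,0,0],[5,0,0,-6,0,0,0]]]'
```

```text
t: 24.05
eef_pos: [0.5364, 0.3542, 0.0177]
ee_rot: [3.14, -0.002, -1.978]
force: [-7.7, 1.0, 8.1]
width: 0.0139
gripper_force: 39.7
t: 24.92
eef_pos: [0.5396, 0.356, 0.0802]
ee_rot: [-3.14, 0.004, -1.977]
force: [-0.3, -0.1, -0.5]
width: 0.0498
gripper_force: 0.0
```

```bash
python3 -m creep '[[[5,0,0,0,0,0,-0.17],[5,0,0,0,0,0,-0.34],[5,0,0,0,0,0,-0.51],[5,0,0,0,0,0,-0.68],[5,0,0,0,0,0,-0.85],[5,0,0,0,0,0,-1.02],[5,0,0,0,0,0,-1.19],[5,0,0,0,0,0,-1.36],[5,0,0,0,0,0,-1.57],[5,0,0,0,0,0,-1.57]]]'; python3 -m creep '[[[5,0,0,0,0,0,-0.17],[5,0,0,0,0,0,-0.34],[5,0,0,0,0,0,-0.51],[5,0,0,0,0,0,-0.68],[5,0,0,0,0,0,-0.85],[5,0,0,0,0,0,-1.02],[5,0,0,0,0,0,-1.19],[5,0,0,0,0,0,-1.36],[5,0,0,0,0,0,-1.57],[5,0,0,0,0,0,-1.57],[5,0,0,0,0,0,-1.57]]]'; python3 -c "
from h import *
go((.5365,.354,.055,-113.3+180))"
```

```text
t: 26.18
eef_pos: [0.5378, 0.3545, 0.0767]
ee_rot: [3.141, 0.0, -0.408]
force: [-0.1, 0.5, -0.4]
width: 0.0498
gripper_force: 0.0
t: 27.55
eef_pos: [0.538, 0.3547, 0.0772]
ee_rot: [-3.141, 0.0, 1.157]
force: [-0.0, -1.2, -0.6]
width: 0.0501
gripper_force: 0.0
at [0.538  0.3547 0.1159] rpy [-3.1415e+00  3.0000e-04  1.1571e+00] q1,q6 [0.89 1.84] t 27.55 w 0.0501
(0.5365, 0.354, 0.055, 66.7) shift [-0.12 -0.11  6.09] turn [-0.     0.    -0.007]
```

```bash
python3 -m creep '[[[5,-0.1,-0.1,3,0,0,0],[5,-0.1,-0.1,6.1,0,0,0],[5,-0.1,-0.1,6.1,0,0,0],[5,-0.1,-0.1,6.1,0,0,0],[0,-0.1,-0.1,6.1,0,0,0],[0,-0.1,-0.1,6.1,0,0,0],[0,-0.1,-0.1,6.1,0,0,0],[0,-0.1,-0.1,6.1,0,0,0],[0,-0.1,-0.1,6.1,0,0,0],[0,-0.1,-0.1,6.1,0,0,0]]]' 40; python3 -m creep '[[[0,0,0,0,0,0,0.12],[0,0,0,0,0,0,0.24],[0,0,0,0,0,0,0.36],[0,0,0,0,0,0,0.48],[0,0,0,0,0,0,0.6],[0,0,0,0,0,0,0.72],[0,0,0,0,0,0,0.84],[0,0,0,0,0,0,0.96],[0,0,0,0,0,0,1.08],[0,0,0,0,0,0,1.2],[0,0,0,0,0,0,1.32],[0,0,0,0,0,0,1.44],[0,0,0,0,0,0,1.56],[0,0,0,0,0,0,1.68],[0,0,0,0,0,0,1.8],[0,0,0,0,0,0,1.92],[0,0,0,0,0,0,2.0],[0,0,0,0,0,0,2.0],[0,0,0,0,0,0,2.0]]]' 40
```

```text
t: 28.8
eef_pos: [0.5365, 0.3544, 0.0167]
ee_rot: [-3.141, -0.0, 1.162]
force: [-3.4, 1.2, 4.7]
width: 0.0137
gripper_force: 40.0
t: 31.18
eef_pos: [0.5363, 0.3563, 0.0167]
ee_rot: [-3.14, 0.002, -0.837]
force: [-7.6, 6.5, 3.0]
width: 0.0137
gripper_force: 40.0
```

```bash
python3 -m creep '[[[5,0,0,0,0,0,0],[5,0,0,0,0,0,0],[5,0,0,0,0,0,0],[5,0,0,0,0,0,0],[5,0,0,-4,0,0,0],[5,0,0,-8,0,0,0],[5,0,0,-10,0,0,0],[5,0,0,-10,0,0,0]]]' 30; python3 -c "
from h import *
go((.5886,-.2847,.16,-78.9),(.5886,-.2847,.16,101.1))"
```

```text
t: 32.17
eef_pos: [0.5377, 0.355, 0.1185]
ee_rot: [-3.138, 0.0, -0.838]
force: [0.5, 0.7, 0.1]
width: 0.0498
gripper_force: 0.0
at [0.5377 0.355  0.1572] rpy [-3.1378e+00  2.0000e-04 -8.3780e-01] q1,q6 [ 0.89 -0.15] t 32.17 w 0.0498
(0.5886, -0.2847, 0.16, -78.9) shift [50.94 39.02 -0.44] turn [-0.004  0.001  0.539]
(0.5886, -0.2847, 0.16, 101.1) shift [50.94 39.02 -0.44] turn [-2.000e-03 -5.000e-03 -2.602e+00]
```

```bash
python3 -m creep '[[[5,4,3,-1.3,0,0,0.06],[5,8,6,-1.3,0,0,0.12],[5,12,9,-1.3,0,0,0.18],[5,16,12,-1.3,0,0,0.24],[5,20,15,-1.3,0,0,0.3],[5,24,18,-1.3,0,0,0.36],[5,28,21.5,-1.3,0,0,0.42],[5,32,24.5,-1.3,0,0,0.48],[5,36,27.5,-1.3,0,0,0.54],[5,40,30.5,-1.3,0,0,0.54],[5,44,33.5,-1.3,0,0,0.54],[5,48,36.5,-1.3,0,0,0.54],[5,51,38.9,-1.3,0,0,0.54],[5,51,38.9,-1.3,0,0,0.54],[5,51,38.9,-1.3,0,0,0.54],[5,51,38.9,-1.3,0,0,0.54]]]' 30; python3 -c "
from h import *
go((.590,-.284,.08,-78.9))
im=grab_frame('top'); cv2.imwrite('raw_b.png',im)
a=cv2.resize(im[168:208,182:226],(396,360),interpolation=cv2.INTER_CUBIC);b=cv2.resize(im[165:205,289:333],(396,360),interpolation=cv2.INTER_CUBIC)
sc=grab_frame('scene')[140:230,220:420]
cv2.imwrite('pics/k9.png',np.vstack([np.hstack([a,b])[:240+60],cv2.resize(sc,(792,300),interpolation=cv2.INTER_CUBIC)]))
seg(im,'yellow',(20,140,80),(32,255,255),(430,200,475,225),.010)
seg(im,'brownL',(5,80,60),(24,255,255),(290,290,335,312),.010)
seg(im,'brownR',(5,80,60),(24,255,255),(438,268,480,290),.010)
"
```

```text
t: 34.17
eef_pos: [0.5888, -0.2841, 0.1291]
ee_rot: [3.141, 0.0, -1.377]
force: [1.2, 0.6, 0.3]
width: 0.0499
gripper_force: 0.0
at [ 0.5888 -0.2841  0.1678] rpy [ 3.1411e+00  3.0000e-04 -1.3769e+00] q1,q6 [-0.15  0.35] t 34.17 w 0.0499
(0.59, -0.284, 0.08, -78.9) shift [ 0.01 -0.12  8.78] turn [0. 0. 0.]
yellow none
brownL 97 cen [0.3878 0.2354] long deg 93.8 rect [386.6 232.8] [59.4 14.1] 89.9
brownR 501 cen [ 0.4391 -0.1091] long deg 92.7 rect [ 439.5 -107.5] [79.2 47.9] 89.9
```

View pics/k9.png

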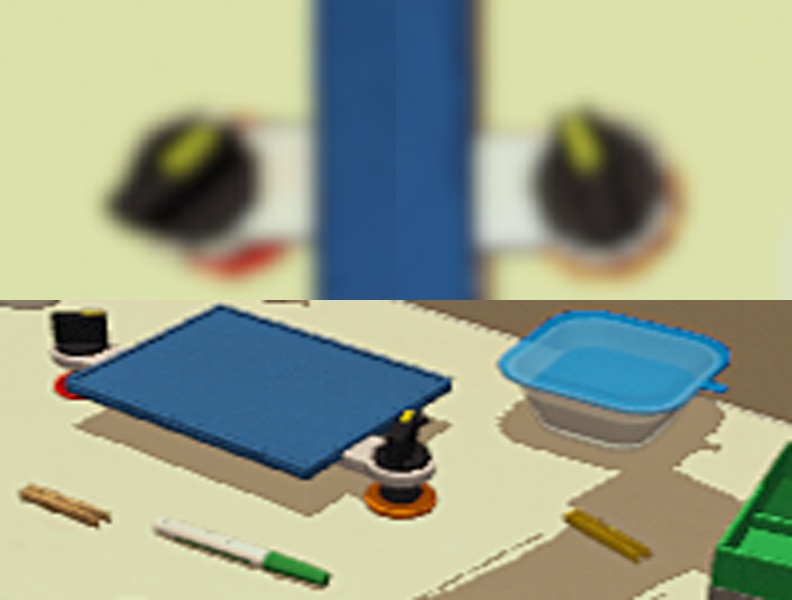

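Left mark points up-right (172,170 to 215,130), about 3.96 rad. Right mark points up-left (588,170 to 572,118), about 2.84 rad. Both are within tolerance, so next is the tray.

```bash
python3 -m creep '[[[5,0,-0.1,3,0,0,0],[5,0,-0.1,6,0,0,0],[5,0,-0.1,8.7,0,0,0],[5,0,-0.1,8.7,0,0,0],[5,0,-0.1,8.7,0,0,0],[0,0,-0.1,8.7,0,0,0],[0,0,-0.1,8.7,0,0,0],[0,0,-0.1,8.7,0,0,0],[0,0,-0.1,8.7,0,0,0],[0,0,-0.1,8.7,0,0,0],[0,0,-0.1,8.7,0,0,0]]]' 50; python3 -m creep '[[[0,0,-0.1,-0.5,0,0,0],[0,0,-0.1,-1,0,0,0],[0,0,-0.1,-3,0,0,0],[0,0,-0.1,-6,0,0,0],[0,0,-0.1,-6,0,0,0],[0,0,-0.1,-6,0,0,0]]]' 60; python3 -c "
from h import *
go((.5695,.2055,.13,-88.8),(.5695,.2055,.057,-88.8))"
```

```text
t: 35.65
eef_pos: [0.5902, -0.2849, 0.0427]
ee_rot: [-3.141, -0.0, -1.378]
force: [1.4, 0.2, 2.1]
width: 0.0115
gripper_force: 50.0
t: 36.4
eef_pos: [0.5904, -0.2844, 0.102]
ee_rot: [3.141, 0.001, -1.378]
force: [0.2, 0.4, -2.7]
width: 0.0113
gripper_force: 60.0
at [ 0.5904 -0.2844  0.1407] rpy [ 3.1412e+00  6.0000e-04 -1.3781e+00] q1,q6 [-0.15  0.35] t 36.4 w 0.0113
(0.5695, 0.2055, 0.13, -88.8) shift [-48.48  -7.33   1.1 ] turn [0.    0.001 0.172]
(0.5695, 0.2055, 0.057, -88.8) shift [-48.48  -7.33   8.4 ] turn [0.    0.001 0.172]
```

```bash
python3 -m creep '[[[0,-2,-0.3,0,0,0,0],[0,-5,-0.8,0,0,0,0.02],[0,-9,-1.4,0,0,0,0.04],[0,-13,-2,0,0,0,0.06],[0,-17,-2.6,0,0,0,0.08],[0,-21,-3.2,0,0,0,0.1],[0,-25,-3.8,0,0,0,0.12],[0,-29,-4.4,0,0,0,0.14],[0,-33,-5,0,0,0,0.16],[0,-37,-5.6,0,0,0,0.17],[0,-41,-6.2,0,0,0,0.17],[0,-45,-6.8,0,0,0,0.17],[0,-47.5,-7.2,0,0,0,0.17],[0,-48.5,-7.3,0,0,0,0.17],[0,-48.5,-7.3,0,0,0,0.17],[0,-48.5,-7.3,0,0,0,0.17],[0,-48.5,-7.3,0,0,0,0.17]]]' 60; python3 -c "
from h import *
im=grab_frame('top');seg(im,'tray',(50,80,30),(75,255,255),(240,130,400,300),.16)
go((.5695,.2055,.059,-88.8))"
```

```text
t: 38.52
eef_pos: [0.5696, 0.2044, 0.1025]
ee_rot: [3.142, -0.0, -1.549]
force: [0.3, 0.9, -1.5]
width: 0.0116
gripper_force: 60.0
tray 1872 cen [0.5681 0.1394] long deg -179.6 rect [568.  142.3] [149.4  83.3] 0.2
at [0.5696 0.2045 0.1413] rpy [-3.1416  0.     -1.5489] q1,q6 [ 0.67 -0.65] t 38.58 w 0.0114
(0.5695, 0.2055, 0.059, -88.8) shift [-0.1   0.01  8.23] turn [-0.     0.     0.001]
```

```bash
python3 -m creep '[[[0,-0.2,0,2,0,0,0],[0,-0.2,0,4,0,0,0],[0,-0.2,0,5.5,0,0,0],[0,-0.2,0,6.5,0,0,0],[0,-0.2,0,7.2,0,0,0],[0,-0.2,0,7.7,0,0,0],[0,-0.2,0,8.1,0,0,0],[0,-0.2,0,8.1,0,0,0],[0,-0.2,0,8.1,0,0,0]]]' 60
```

```text
t: 39.7
eef_pos: [0.5697, 0.2075, 0.0217]
ee_rot: [-3.141, 0.0, -1.548]
force: [0.5, -0.2, -1.8]
width: 0.0114
gripper_force: 60.0
```

```bash
python3 -m creep '[[[0,0,0,0.1,0,0,0],[0,0,0,0.2,0,0,0],[0,0,0,0.2,0,0,0]]]' 60;  python3 -m creep '[[[4,0,0,0,0,0,0],[4,0,0,0,0,0,0],[4,0,0,0,0,0,0],[4,0,0,0,0,0,0],[4,0,0,-3,0,0,0],[4,0,0,-7,0,0,0],[4,0,0,-11,0,0,0],[4,0,0,-11,0,0,0]]]' 30; python3 -c "
from h import *
go((.3894,.2364,.11,93.8),(.3894,.2364,.11,-86.2))"
```

```text
t: 40.08
eef_pos: [0.5696, 0.2074, 0.0197]
ee_rot: [-3.141, 0.0, -1.548]
force: [-0.6, -0.8, 0.6]
width: 0.0116
gripper_force: 60.0
t: 41.08
eef_pos: [0.5716, 0.2085, 0.1333]
ee_rot: [-3.136, 0.003, -1.547]
force: [0.2, 0.5, -0.3]
width: 0.04
gripper_force: 0.0
at [0.5716 0.2085 0.172 ] rpy [-3.1358  0.0033 -1.5473] q1,q6 [ 0.67 -0.65] t 41.08 w 0.04
(0.3894, 0.2364, 0.11, 93.8) shift [-3.2  18.18  6.11] turn [0.005 0.009 3.099]
(0.3894, 0.2364, 0.11, -86.2) shift [-3.2  18.18  6.11] turn [-0.006  0.003 -0.043]
```

```bash
python3 -m creep '[[[4,5,0.5,0,0,0,0],[4,10,1,0,0,0,0],[4,15,1.5,0,0,0,0],[4,20,2,0,0,0,0],[4,25,2.5,0,0,0,0],[4,30,3,0,0,0,0],[4,35,3.5,0,0,0,0],[4,40,4,0,0,0,0],[4,45,4.5,0,0,0,0],[4,50,5,0,0,0,0],[4,50,5,0,0,0,0],[4,50,5,0,0,0,0]]]' 30; python3 -c "
from h import *
im=grab_frame('top'); cv2.imwrite('raw_c.png',im)
seg(im,'tray',(50,80,30),(75,255,255),(240,130,400,280),.079)
seg(im,'deck',(100,80,40),(125,255,255),(262,172,382,268),.05)
seg(im,'yellow',(18,110,60),(34,255,255),(410,190,485,245),.010)
seg(im,'brownL',(5,80,60),(24,255,255),(285,285,340,330),.010)
seg(im,'brownR',(5,80,60),(24,255,255),(425,260,490,298),.010)
cv2.imwrite('pics/c.png',cv2.resize(im[120:280,170:426],(800,500),interpolation=cv2.INTER_CUBIC))"
```

```text
t: 42.58
eef_pos: [0.5304, -0.2937, 0.1287]
ee_rot: [3.14, 0.001, -1.549]
force: [-0.7, -0.2, -0.6]
width: 0.0398
gripper_force: 0.0
tray 4084 cen [0.5673 0.2033] long deg 92.2 rect [567.5 202.9] [150.7 198.3] 0.9
deck 440 cen [0.5245 0.1568] long deg 122.4 rect [567.6 203.2] [169.1 218.3] 1.1
yellow 66 cen [ 0.5867 -0.0723] long deg 77.3 rect [586.9 -73.7] [43.9 14.6] 80.2
brownL 97 cen [0.3878 0.2354] long deg 93.8 rect [386.6 232.8] [59.4 14.1] 89.9
brownR 666 cen [ 0.4379 -0.1394] long deg 168.9 rect [ 439.5 -135.7] [67.3 82.4] 89.2
```

View pics/c.png

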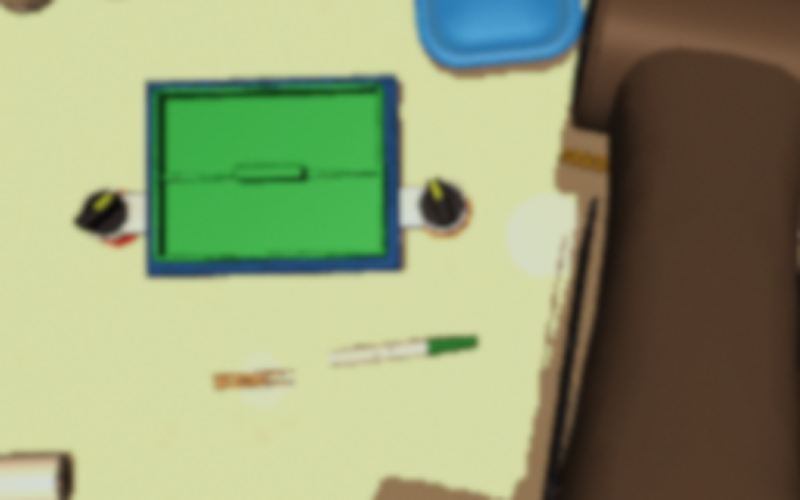

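Tray sits squarely within the lip. The left brown peg spans (213,380) to (293,378) in this crop.

```bash
python3 -c "
from h import *
p=px2w('top',170+253/3.125,120+379.5/3.125,.01); print(p)
a=px2w('top',170+213/3.125,120+380.5/3.125,.01);b=px2w('top',170+293/3.125,120+378/3.125,.01);d=a-b;print(np.linalg.norm(d),np.degrees(np.arctan2(d[1],d[0])))
x,y=p[0]+.0015,p[1]+.001
go((x,y,.10,-87.5),(x,y,.004,-87.5))"
```

```text
[0.38679733 0.22575016 0.01      ]
0.07250124414560002 91.68936216846946
at [ 0.5307 -0.2932  0.1677] rpy [ 3.1409e+00  4.0000e-04 -1.5478e+00] q1,q6 [-0.18  0.21] t 42.62 w 0.0401
(np.float64(0.3882973331400473), np.float64(0.22675015543888996), 0.1, -87.5) shift [-52.3   13.04   6.79] turn [ 0.001  0.    -0.021]
(np.float64(0.3882973331400473), np.float64(0.22675015543888996), 0.004, -87.5) shift [-52.3   13.03  16.39] turn [ 0.001  0.    -0.021]
```

```bash
python3 -m creep '[[[4,-5,1.2,0,0,0,0],[4,-10,2.4,0,0,0,0],[4,-15,3.6,0,0,0,0],[4,-20,4.8,0,0,0,0],[4,-25,6,0,0,0,0],[4,-30,7.2,0,0,0,0],[4,-35,8.5,0,0,0,0],[4,-40,9.8,0,0,0,0],[4,-45,11,0,0,0,0],[4,-50,12.4,2,0,0,0],[4,-52.3,13,5,0,0,0],[4,-52.3,13,9,0,0,0],[4,-52.3,13,13,0,0,0],[4,-52.3,13,13,0,0,0],[4,-52.3,13,13,0,0,0]]]' 20; python3 -c "
from h import *
go((.3883,.2268,.004,-87.8))"
```

```text
t: 44.5
eef_pos: [0.3893, 0.2271, 0.0007]
ee_rot: [-3.141, 0.001, -1.546]
force: [-0.2, -0.1, -0.4]
width: 0.04
gripper_force: 0.0
at [0.3893 0.2271 0.0394] rpy [-3.1407e+00  7.0000e-04 -1.5464e+00] q1,q6 [ 0.97 -0.94] t 44.5 w 0.04
(0.3883, 0.2268, 0.004, -87.8) shift [0.03 0.1  3.53] turn [-0.001  0.001 -0.014]
```

```bash
python3 -m creep '[[[4,0,0.1,1.5,0,0,0],[4,0,0.1,2.8,0,0,0],[4,0,0.1,3.4,0,0,0],[4,0,0.1,3.4,0,0,0],[1,0,0.1,3.4,0,0,0],[1,0,0.1,3.4,0,0,0],[1,0,0.1,3.4,0,0,0],[1,0,0.1,3.4,0,0,0],[1,0,0.1,3.4,0,0,0]]]' 20;  python3 -m creep '[[[1,0,0,-3,0,0,0],[1,0,0,-7,0,0,0],[1,0,0,-11,0,0,0],[1,0,0,-11,0,0,0],[1,0,0,-11,0,0,0]]]' 20; python3 -c "
from h import *
go((.541,.26,.115,-88.8),(.541,.26,.066,-88.8))"
```

```text
t: 45.62
eef_pos: [0.3881, 0.2263, -0.0343]
ee_rot: [-3.141, 0.0, -1.548]
force: [-1.6, 0.2, 3.9]
width: 0.0149
gripper_force: 20.0
t: 46.25
eef_pos: [0.3876, 0.2259, 0.0751]
ee_rot: [3.141, 0.0, -1.548]
force: [-0.1, -0.1, -0.0]
width: 0.0145
gripper_force: 20.0
at [0.3876 0.2259 0.1138] rpy [ 3.1413e+00  1.0000e-04 -1.5481e+00] q1,q6 [ 0.97 -0.95] t 46.25 w 0.0145
(0.541, 0.26, 0.115, -88.8) shift [ -3.06 -15.41  -0.12] turn [0.    0.    0.002]
(0.541, 0.26, 0.066, -88.8) shift [ -3.06 -15.41   4.78] turn [0.    0.    0.002]
```

```bash
python3 -m creep '[[[1,-1,-4,-0.2,0,0,0],[1,-2,-9,-0.2,0,0,0],[1,-3,-14,-0.2,0,0,0],[1,-3.1,-15.4,0,0,0,0],[1,-3.1,-15.4,0,0,0,0],[1,-3.1,-15.4,2,0,0,0],[1,-3.1,-15.4,4,0,0,0],[1,-3.1,-15.4,5,0,0,0],[1,-3.1,-15.4,5,0,0,0],[1,-3.1,-15.4,5,0,0,0]]]' 20;  python3 -m creep '[[[3,0,0,0,0,0,0],[3,0,0,0,0,0,0],[3,0,0,0,0,0,0],[3,0,0,-4,0,0,0],[3,0,0,-8,0,0,0],[3,0,0,-8,0,0,0],[3,0,0,-8,0,0,0]]]' 20; python3 -c "
from h import *
im=grab_frame('top'); cv2.imwrite('raw_d.png',im)
seg(im,'yellow',(18,110,60),(34,255,255),(410,190,485,245),.010)
seg(im,'brownR',(5,80,60),(24,255,255),(425,260,490,298),.010)
cv2.imwrite('pics/d.png',cv2.resize(im[150:250,320:420],(600,600),interpolation=cv2.INTER_CUBIC))
go((.55,-.07,.1,-90))"
```

```text
t: 47.5
eef_pos: [0.5414, 0.2611, 0.0262]
ee_rot: [-3.141, 0.001, -1.547]
force: [0.1, -0.1, 0.9]
width: 0.0144
gripper_force: 20.0
t: 48.38
eef_pos: [0.541, 0.2606, 0.1053]
ee_rot: [3.141, 0.0, -1.548]
force: [0.2, -0.1, -1.6]
width: 0.0298
gripper_force: 0.0
yellow 113 cen [ 0.5853 -0.0815] long deg 77.2 rect [585.  -82.6] [63.5 14.6] 77.1
brownR 101 cen [ 0.4718 -0.1329] long deg 101.4 rect [ 472.9 -135.5] [14.2 62.4] 12.8
at [0.5407 0.2603 0.1434] rpy [ 3.1405e+00 -5.0000e-04 -1.5481e+00] q1,q6 [ 0.77 -0.75] t 48.42 w 0.0301
(0.55, -0.07, 0.1, -90) shift [33.04 -0.19  4.36] turn [ 0.001 -0.     0.023]
```

View pics/d.png

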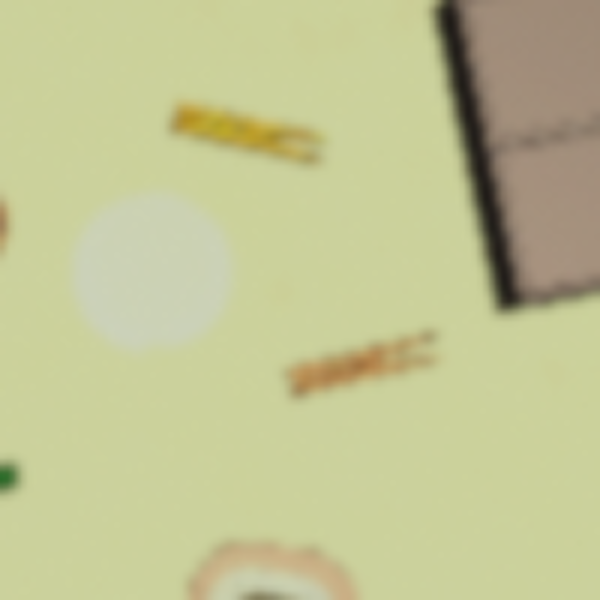

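The right brown peg has been knocked aside; it now spans (290,380) to (437,348). The yellow one spans (173,118) to (322,148).

```bash
python3 -c "
from h import *
for a,b in (((173,118),(322,148)),((290,380),(437,349))):
    a=px2w('top',320+a[0]/6,150+a[1]/6,.01);b=px2w('top',320+b[0]/6,150+b[1]/6,.01);d=a-b;c=(a+b)/2;yw=np.degrees(np.arctan2(d[1],d[0]))-180
    print(np.linalg.norm(d),yw); go((c[0]+.0015,c[1]+.001,.06,yw),(c[0]+.0015,c[1]+.001,.005,yw))"
```

```text
0.0719410225807501 -101.74212157657642
at [0.5407 0.2603 0.1434] rpy [ 3.1405e+00 -5.0000e-04 -1.5481e+00] q1,q6 [ 0.77 -0.75] t 48.42 w 0.0301
(np.float64(0.5840166713168616), np.float64(-0.0859838607148111), 0.06, np.float64(-101.74212157657642)) shift [34.72 -3.55  8.36] turn [ 0.001 -0.001  0.228]
(np.float64(0.5840166713168616), np.float64(-0.0859838607148111), 0.005, np.float64(-101.74212157657642)) shift [34.71 -3.56 13.86] turn [ 0.001 -0.001  0.228]
0.07070707490389083 -78.24085261222476
at [0.5407 0.2603 0.1434] rpy [ 3.1405e+00 -5.0000e-04 -1.5481e+00] q1,q6 [ 0.77 -0.75] t 48.42 w 0.0301
(np.float64(0.47399174864921784), np.float64(-0.13951091490376105), 0.06, np.float64(-78.24085261222476)) shift [39.82  7.57  8.37] turn [ 0.001 -0.    -0.183]
(np.float64(0.47399174864921784), np.float64(-0.13951091490376105), 0.005, np.float64(-78.24085261222476)) shift [39.82  7.56 13.87] turn [ 0.001 -0.    -0.183]
```

```bash
python3 -m creep '[[[4,5,-0.5,0,0,0,0.04],[4,10,-1,0,0,0,0.08],[4,15,-1.5,0,0,0,0.12],[4,20,-2,0,0,0,0.16],[4,25,-2.5,0,0,0,0.2],[4,30,-3,2,0,0,0.23],[4,33.5,-3.4,5,0,0,0.23],[4,34.7,-3.6,8.5,0,0,0.23],[4,34.7,-3.6,11,0,0,0.23],[4,34.7,-3.6,12.5,0,0,0.23],[4,34.7,-3.6,12.5,0,0,0.23],[4,34.7,-3.6,12.5,0,0,0.23]]]' 20; python3 -c "
from h import *
go((.5840,-.0860,.0045,-101.7))"
```

```text
t: 49.92
eef_pos: [0.5859, -0.0851, -0.0188]
ee_rot: [-3.141, 0.0, -1.777]
force: [0.8, 0.2, 0.6]
width: 0.04
gripper_force: 0.0
at [ 0.5859 -0.0851  0.0199] rpy [-3.1406e+00  2.0000e-04 -1.7770e+00] q1,q6 [ 0.19 -0.39] t 49.92 w 0.04
(0.584, -0.086, 0.0045, -101.7) shift [0.13 0.17 1.54] turn [-0.001  0.    -0.002]
```

```bash
python3 -m creep '[[[4,0.1,0.1,0.8,0,0,0],[4,0.1,0.1,1.5,0,0,0],[4,0.1,0.1,1.5,0,0,0],[1,0.1,0.1,1.5,0,0,0],[1,0.1,0.1,1.5,0,0,0],[1,0.1,0.1,1.5,0,0,0],[1,0.1,0.1,1.5,0,0,0],[1,0.1,0.1,1.5,0,0,0]]]' 20;  python3 -m creep '[[[1,0,0,-4,0,0,0],[1,0,0,-8,0,0,0],[1,0,0,-12,0,0,0],[1,0,0,-12,0,0,0],[1,0,0,-12,0,0,0]]]' 20; python3 -c "
from h import *
go((.542,.151,.125,-88.8),(.542,.151,.066,-88.8))"
```

```text
t: 50.92
eef_pos: [0.5842, -0.0861, -0.0343]
ee_rot: [-3.141, 0.0, -1.778]
force: [-0.3, 0.0, 1.8]
width: 0.0148
gripper_force: 20.0
t: 51.55
eef_pos: [0.5836, -0.0861, 0.0851]
ee_rot: [3.141, 0.0, -1.778]
force: [-0.5, -0.4, 0.1]
width: 0.0142
gripper_force: 20.0
at [ 0.5836 -0.0861  0.1238] rpy [ 3.1412e+00  3.0000e-04 -1.7781e+00] q1,q6 [ 0.18 -0.39] t 51.55 w 0.0142
(0.542, 0.151, 0.125, -88.8) shift [-22.34   8.95  -0.11] turn [ 0.     0.    -0.228]
(0.542, 0.151, 0.066, -88.8) shift [-22.34   8.95   5.79] turn [ 0.     0.    -0.228]
```

```bash
python3 -m creep '[[[1,-4,1.5,-0.2,0,0,-0.05],[1,-8,3,-0.2,0,0,-0.1],[1,-13,5,-0.2,0,0,-0.15],[1,-18,7,-0.2,0,0,-0.2],[1,-22,8.8,0,0,0,-0.23],[1,-22.3,8.9,0,0,0,-0.23],[1,-22.3,8.9,0,0,0,-0.23],[1,-22.3,8.9,3,0,0,-0.23],[1,-22.3,8.9,5.8,0,0,-0.23],[1,-22.3,8.9,5.8,0,0,-0.23],[1,-22.3,8.9,5.8,0,0,-0.23]]]' 20;  python3 -m creep '[[[3,0,0,0,0,0,0],[3,0,0,0,0,0,0],[3,0,0,0,0,0,0],[3,0,0,-4,0,0,0],[3,0,0,-8,0,0,0],[3,0,0,-8,0,0,0],[3,0,0,-8,0,0,0]]]' 20; python3 -c "
from h import *
im=grab_frame('top')
seg(im,'brownR',(5,80,60),(24,255,255),(425,240,500,305),.010)
go((.474,-.1395,.02,-78.2))"
```

```text
t: 52.92
eef_pos: [0.5434, 0.1498, 0.0281]
ee_rot: [-3.141, -0.0, -1.549]
force: [0.2, 0.1, 0.5]
width: 0.0145
gripper_force: 20.0
t: 53.8
eef_pos: [0.5424, 0.1504, 0.1073]
ee_rot: [3.142, 0.0, -1.548]
force: [0.1, -0.4, -1.2]
width: 0.0304
gripper_force: 0.0
brownR 110 cen [ 0.4729 -0.1347] long deg 104.2 rect [ 473.6 -136.7] [15.  65.1] 12.8
at [0.5421 0.1502 0.1454] rpy [ 3.1405e+00 -3.0000e-04 -1.5479e+00] q1,q6 [ 0.62 -0.59] t 53.85 w 0.0302
(0.474, -0.1395, 0.02, -78.2) shift [28.8   7.46 12.56] turn [ 0.001 -0.    -0.183]
```

```bash
python3 -m creep '[[[4,5,1.3,0,0,0,-0.04],[4,10,2.6,0,0,0,-0.08],[4,15,3.9,0,0,0,-0.12],[4,20,5.2,1,0,0,-0.16],[4,25,6.5,3,0,0,-0.18],[4,28.8,7.5,6,0,0,-0.18],[4,28.8,7.5,9,0,0,-0.18],[4,28.8,7.5,12,0,0,-0.18],[4,28.8,7.5,13.2,0,0,-0.18],[4,28.8,7.5,14,0,0,-0.18],[4,28.8,7.5,14,0,0,-0.18],[4,28.8,7.5,14,0,0,-0.18],[1,28.8,7.5,14,0,0,-0.18],[1,28.8,7.5,14,0,0,-0.18],[1,28.8,7.5,14,0,0,-0.18],[1,28.8,7.5,14,0,0,-0.18],[1,28.8,7.5,14,0,0,-0.18]]]' 20; python3 -m creep '[[[1,0,0,-4,0,0,0],[1,0,0,-8,0,0,0],[1,0,0,-12,0,0,0],[1,0,0,-12,0,0,0],[1,0,0,-12,0,0,0]]]' 20; python3 -c "
from h import *
go((.598,.152,.125,-88.8),(.598,.152,.066,-88.8))"
```

```text
t: 55.98
eef_pos: [0.4746, -0.1392, -0.0323]
ee_rot: [-3.141, -0.0, -1.368]
force: [-1.3, 0.5, 3.5]
width: 0.0145
gripper_force: 20.0
t: 56.6
eef_pos: [0.4739, -0.1392, 0.087]
ee_rot: [3.141, 0.0, -1.368]
force: [-0.0, -0.5, 0.0]
width: 0.0145
gripper_force: 19.9
at [ 0.4739 -0.1392  0.1257] rpy [ 3.1413e+00  4.0000e-04 -1.3681e+00] q1,q6 [0.11 0.09] t 56.6 w 0.0145
(0.598, 0.152, 0.125, -88.8) shift [-26.03 -18.02   0.07] turn [0.    0.    0.182]
(0.598, 0.152, 0.066, -88.8) shift [-26.02 -18.02   5.97] turn [0.    0.    0.182]
```

```bash
python3 -m creep '[[[1,-4,-2.8,0,0,0,0.04],[1,-8,-5.6,0,0,0,0.08],[1,-12,-8.4,0,0,0,0.12],[1,-16,-11.2,0,0,0,0.16],[1,-20,-14,0,0,0,0.18],[1,-24,-16.6,0,0,0,0.18],[1,-26,-18,0,0,0,0.18],[1,-26,-18,0,0,0,0.18],[1,-26,-18,3,0,0,0.18],[1,-26,-18,5.9,0,0,0.18],[1,-26,-18,5.9,0,0,0.18],[1,-26,-18,5.9,0,0,0.18]]]' 20;  python3 -m creep '[[[3,0,0,0,0,0,0],[3,0,0,0,0,0,0],[3,0,0,0,0,0,0],[3,0,0,-4,0,0,0],[3,0,0,-8,0,0,0],[3,5,0,-8,0,0,0],[3,10,0,-8,0,0,0],[3,15,0,-8,0,0,0],[3,20,0,-8,0,0,0],[3,25,0,-8,0,0,0],[3,30,0,-8,0,0,0],[3,35,0,-8,0,0,0],[3,40,0,-8,0,0,0],[3,44,0,-8,0,0,0],[3,44,0,-8,0,0,0]]]' 20; python3 -c "
from h import *
im=grab_frame('top'); sc=grab_frame('scene')
cv2.imwrite('raw_e.png',im); cv2.imwrite('raw_es.png',sc)
a=cv2.resize(im[70:290,95:535],(800,400))[:300]
b=cv2.resize(sc[80:260,80:560],(800,300),interpolation=cv2.INTER_CUBIC)
cv2.imwrite('pics/e.png',np.vstack([cv2.resize(im[70:290,95:535],(600,300),interpolation=cv2.INTER_CUBIC),cv2.resize(sc[110:290,170:530],(600,300),interpolation=cv2.INTER_CUBIC)]))"
```

```text
t: 58.1
eef_pos: [0.5986, 0.1511, 0.0292]
ee_rot: [-3.141, -0.0, -1.548]
force: [-0.3, -0.2, 0.7]
width: 0.0144
gripper_force: 20.0
t: 59.98
eef_pos: [0.6078, -0.2909, 0.1081]
ee_rot: [3.141, -0.0, -1.551]
force: [-0.7, 0.7, 0.1]
width: 0.0301
gripper_force: 0.0
```

View pics/e.png

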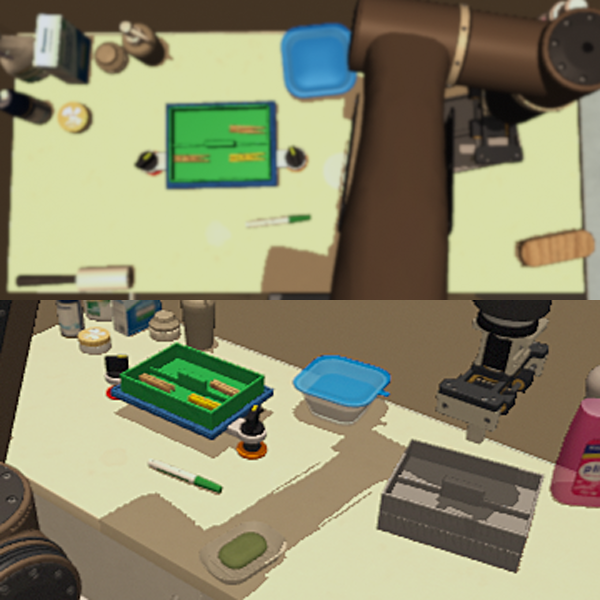

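The final view shows three pegs flat in the green tray, which is level within the lip. The two grey trays and the marker are where they were, and no peg is left on the worktop (no pink one present).

```bash
python3 -c "
from station import *
print(job_done())"
```

```text
the job is handed in; nothing more can be done
None
```

The job is handed in at about 60 s: both feet screwed down (left about 4.0 rad, right about 2.8 rad, roughly 1 mm past first touch by the knob angles; the soles were not checked directly), the green tray flat inside the deck's lip, and all three pegs present in it, with the marker and grey trays left alone.

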